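Clear a reject board and hold the test fixture's press bar open

ROBOT

A 7-joint arm with a two-finger parallel gripper is mounted at the origin on the work surface. World frame = base frame: x ahead of the robot, y to its left, z up, the work surface at z = 0. Lengths are in m, angles in degrees, forces in N, time in s.
With the tool pointing down it reaches from about 0.425 to 0.875 m from the base axis. Payload 4.7 kg.
Tool frame: the origin (TCP) lies between the finger pads; the fingertips stand 19 mm ahead of it and the grasp point (between the pads) is the TCP; x points along the fingers, z is the direction in which the jaws open and shut, and the axes are right-handed (so a half turn about x gives the same grasp; the last joint's range is limited). The gripper opens to 87 mm and grips with 3 to 60 N. Pads are 19 mm wide; open, the fingers measure 117 mm over their backs; the gripper's body (75 mm by 190 mm) begins 51 mm behind the grasp point.
Start: joints at [-67.202, 18.392, -4.016, 83.108, 1.295, 78.541, -3.26], TCP at [0.243, 0.603, 0.242] pointing down, gripper open.
Joint ranges: [-163.93, 163.93], [-17.29, 119.83], [-79.2, 71.16], [3.27, 140.29], [-89.18, 269.18], [5.43, 117.66], [-154.24, 154.24]. Speed limits (degrees/s): [147.25, 147.25, 180, 180, 180, 180, 180].

INTERFACE

Orientations are given as [roll, pitch, yaw] about the fixed x, y, z axes, in that order (R = Rz(yaw) Ry(pitch) Rx(roll)).
In Python, from cell import monitor, read_camera, camera_model, env, regions_of gives the robot as it stands. The module is installed in compiled form; this text tells all that it offers.
- The arm moves only by the tool step_arm, never from a script. Its argument "deltas" is a list of rows, each a list of 5 numbers: the gripper's target within -1 to 1 (fully open at 1, half-way at 0, shut at -1), then the shift along the tool's x, y, z in m, then the turn about the tool's x in degrees. A call has 1 to 12 rows; each row is the pose to reach, as a shift and turn from the pose commanded when the call began, along the tool's axes at that moment; what a row does not reach only later rows make up. A row lasts 1/8 s, in which the tool goes at most 62.5 mm and 10.7 degrees, less where a joint would pass 70% of its speed; a pose out of reach is approached as far as the arm can. A call with a gripper value outside its range is refused whole. The fingers move at their own pace and stop on an object; "newtons" is the grip in N (left out, the last holds). Time passes only in rows, so rows that repeat a pose let the fingers close. It gives the time, the measured TCP pose, the force and the opening at its end, in the units of the state.
- monitor.get_obs(): the state, without advancing time (a new reading comes with each control period).
- read_camera(name): name is "scene" or "top" or "wrist"; returns (picture, depth): 400x640x3 uint8, red, green, blue; 400x640 float32, m along the optical axis (not along the pixel's ray), 0 where there is no reading.
- camera_model(name): a dict with "fx", "fy", "cx", "cy" (pixels), "xyz" and "attitude" of the camera in the world. Camera axes: x right, y down, z forward; pixel columns grow to the right and rows downward; lengths in m; the calibration is good to about 2 mm. A picture is of the moment at which its call begins: read the wrist's pose just before it. camera_model takes no time and is no camera call; for the wrist camera it gives the pose at the moment of the call.
- env.sign_off(): hands the job in, once; it reports no verdict.
Trained networks look in the newest picture that a camera, given by its name, has taken for a name from the list of things; names that differ only in an ending like _2 or _b are one class to them, and where a whole thing is asked for, a point or a joint stands for the part that bears it (a point fixed in the world has none). Each returns a list of dicts, best first, with "p" (0 to 1); they miss things now and then, are a little off and sometimes report something else, mostly with a low value. They report only what shows in the picture. A call takes as long as a camera call. They do not tell look-alikes from the thing itself.
- regions_of(camera, thing): "pixels" (400x640 bool, what is visible of it) and "pixel" ([column, row] in pixels, amid what is visible of it).
The state is a dict: "time_s": time; "qpos": joint angles; "joint_velocities": joint speeds; "effort": joint torques, N m; "tool_pos": TCP position; "tool_rot": TCP orientation; "force": force on the tool from outside, world axes, zero at the start; "wrist_torque": the same for the moment, N m; "grip_width": finger opening in m.
Only numpy, scipy, OpenCV 4.12 (cv2) and the standard library are available. Lean on these libraries where they do the work, as an engineer would, in place of code of your own. Each camera call takes 0.05 s, during which the arm holds its last target. There are 200 camera calls.

TASK

The circuit board with the tall black heatsink lying on top of the test fixture's press bar is a reject: drop it into the red reject box first. Then take the fixture's yellow latch grip, pull it sideways (to the left, seen from the robot) against its spring until the latch is clear, lift the press bar's front end off its ball by at least 7 cm, and finish there with the gripper still holding the bar up, nothing else propping it. Leave the tools and other things on the bench where they are.

Things in the scene. Friction and masses are not known exactly. Their poses are not given: they have to be found in the camera images.
- reject_grip (a point): The reject: a copper-brown circuit board 60 (its x) x 45 (y) x 3 mm, about 90 g, lying flat on the press bar, with a black finned heatsink in its middle, 26 (x) x 16 (y) mm and 32 mm tall, to be pinched across its 16 mm (y). This point is the heatsink's centre, 19 mm above the board's underside, 16 mm below the heatsink's top; axes are the board's.
- reject_box: Fixed red open box, outside 180 (its x) x 150 (its y) x 60 mm high, walls and floor 4 mm. Origin at the centre of its underside, on the bench. It may stand on the left or on the right of the fixture.
- pass_box: Fixed blue open box of the same size (for good boards, to stay empty), on the other side. Origin at the centre of its underside.
- fixture: Test fixture fixed on the bench, black base x -125 to +135 mm, y -70 to +70 mm, 30 mm high. Origin on its underside. The press bar's hinge axis (along y) lies at x = +110 mm, 75 mm above the bench; the ball at x = -90 mm, the end near the robot. Between them is a nail bed with a green board.
- ball (a point): Centre of the steel ball on the fixture, 24 mm across with a flat underside, on a thin neck; 55 mm above the bench.
- press_bar: Aluminium press bar (the tongue), about 0.6 kg, 10 mm thick. Origin in the middle of its hinge axis. Closed it is level, its top face 80 mm above the bench; it runs 222 mm from the hinge along its -x, 70 mm wide, the last 72 mm 40 mm wide. It swings up about its y axis, 0 to 0.75 rad (its orientation tells how far), and falls shut if let go.
- socket (a point): Point on the press bar that lies at the ball's centre when closed (200 mm from the hinge axis towards the robot, 20 mm below it, 55 mm above the bench); it rises with the bar's front end. Axes are the bar's.
- latch_grip (a point): On the latch's upright yellow grip, a block 26 (x) x 10 (y) x 50 mm (z), its foot 4 and top 54 mm above the bar's top face. The point lies in its middle, 34 mm above that face; closed: 114 mm above the bench, 200 mm from the hinge axis towards the robot, 39 mm above the axis. Axes are the bar's. Pinch it from above across y and lift by it; it pivots between the pads about y as the bar swings.
- latch (a joint): Pull of the latch, m: 0 = latched (a fork holds the ball's flat underside), 0.016 = pulled fully towards the bar's +y (left, seen from the robot). A spring draws it back, 4 N at 0, 8 N at 0.016. The bar lifts only while it is pulled beyond 0.011, until the fork has passed the ball (about 30 mm of rise).
- pliers: Loose pliers with red handles, 130 mm long, lying on the bench. Bystander. Origin at the underside near the pivot.
- screwdriver: Loose screwdriver lying on the bench. Bystander. Origin at its underside.
- solder_spool: Loose grey spool of solder, 56 mm across, 38 mm tall. Bystander. Origin at the underside centre.
- flux_jar: Loose small jar, 48 mm across, 60 mm tall. Bystander. Origin at the underside centre.
Things that resemble listed ones, but are neither listed nor needed, are in the scene too. There is more than one size of the reject_box; the one meant has the size given above.

How it is judged (in metres and radians):
On the way, in this order (a step that is already met when the one before it is completed fails the run):
1. the reject lies in the red box, let go (x of reject_grip in the frame of reject_box between -0.085 and 0.085 m and y of reject_grip in the frame of reject_box between -0.07 and 0.07 m and z of reject_grip in the frame of reject_box below 0.055 m and contact force between reject_board and the fingers below 0.05 N and linear speed of reject_board below 0.03 m/s), for 0.2 s.
2. the latch is pulled aside, clear of the ball, with the bar still down (value of joint latch above 0.0095 m and z of socket in the frame of fixture below 0.066 m and contact force between press_bar and the fingers above 0.5 N), for 0.05 s.
3. the press bar's front end is lifted off the ball (z of socket in the frame of fixture above 0.095 m), for 0.2 s.
At the end, for the whole second after the job is handed in: The reject lies in the red box; the socket point of the press bar is at least 60 mm above the ball's centre (115 mm above the bench), the bar is still, held by the fingers (contact over 0.8 N) and touched by no loose thing (x of reject_grip in the frame of reject_box between -0.085 and 0.085 m and y of reject_grip in the frame of reject_box between -0.07 and 0.07 m and z of reject_grip in the frame of reject_box below 0.055 m and z of socket in the frame of fixture above 0.115 m and contact force between press_bar and the fingers above 0.8 N and angular speed of press_bar below 0.1 rad/s and contact force between press_bar and pliers below 0.2 N and contact force between press_bar and screwdriver below 0.2 N and contact force between press_bar and solder_spool below 0.2 N and contact force between press_bar and flux_jar below 0.2 N and contact force between press_bar and reject_board below 0.2 N); the arm keeps its last pose, push and grip.
It fails at once if the bar is raised before the reject is in the red box (z of socket in the frame of fixture above 0.072 m and not (x of reject_grip in the frame of reject_box between -0.085 and 0.085 m and y of reject_grip in the frame of reject_box between -0.07 and 0.07 m and z of reject_grip in the frame of reject_box below 0.055 m)).
It fails at once if a bystander is shifted by more than 25 mm (distance of any of pliers, screwdriver, solder_spool, flux_jar from where it was at the start of the episode above 0.025 m).
It also fails if it takes over 56 s, if anything falls off the work surface, if the arm or the gripper's body presses on something with over 40 N, if the wrist force passes 120 N, or if a joint passes its speed limit or range.

## Working session

There is one attempt and no reset: what is moved stays moved. The work goes in short steps, Python scripts to look and compute and a tool call to move; the robot and the scene stay as the last step left them, time stands still between calls to the robot, and variables do not carry over. Pictures are saved under pics/ and viewed, about 8 in all and at most 12, crops included, and the job is handed in when it is done.

Besides the shell and the picture viewer there is one more tool, called after ">>>" in YAML: its name, and indented under it one key for each argument. step_arm: Moves the arm, as the interface text tells. Its arguments: {"type":"object","properties":{"deltas":{"type":"array"},"newtons":{"type":"number"}},"required":["deltas"]}

```bash
mkdir -p pics; cat > h.py <<'E'
import numpy as np,cv2
from scipy.spatial.transform import Rotation as R
from cell import monitor, read_camera, camera_model, env, regions_of
def cam(n):
    m=camera_model(n); p,d=read_camera(n); return m,p,d
def rot(m):
    a=np.array(m["attitude"],float)
    return a if a.shape==(3,3) else (R.from_quat(a).as_matrix() if a.size==4 else R.from_euler('xyz',a,degrees=True).as_matrix())
def cloud(m,d):
    v,u=np.mgrid[:400,:640]
    c=np.stack([(u-m["cx"])/m["fx"]*d,(v-m["cy"])/m["fy"]*d,d],-1)
    return c@rot(m).T+np.array(m["xyz"])
def save(n,p): cv2.imwrite("pics/"+n,p[...,::-1])
E
python3 - <<'E'
from h import *
print(camera_model("top"));print(camera_model("scene")); print(monitor.get_obs())
for n in("top","scene"):
    m,p,d=cam(n); save(n+"0.png",p); P=cloud(m,d); np.savez(n+"0.npz",p=p,P=P)
    for t in "reject_grip reject_box pass_box fixture press_bar latch_grip pliers screwdriver solder_spool flux_jar".split():
        for r in regions_of(n,t)[:3]:
            q=P[r["pixels"]&(d>0)]
            print(n,t,round(r["p"],2),np.round(r["pixel"]),r["pixels"].sum(),np.round(np.median(q,0),3),np.round(np.percentile(q,2,0),3),np.round(np.percentile(q,98,0),3))
E
```

```text
{'fx': 443.7142162658923, 'fy': 443.7142162658923, 'cx': 320.3040216960066, 'cy': 198.24436899669632, 'xyz': array([0.27759366, 0.06538772, 1.53214667]), 'attitude': array([-171.99918124,    1.43046696,  -90.40285612])}
{'fx': 425.0579423775948, 'fy': 425.0579423775948, 'cx': 316.89724724298213, 'cy': 200.80460826720758, 'xyz': array([1.12287649, 0.64055221, 0.95975202]), 'attitude': array([-134.90944986,   -0.17259215,  130.70605636])}
{'time_s': 0.0, 'qpos': array([-67.20157274,  18.43718873,  -4.01527885,  83.17474593,
         1.29587019,  78.54164322,  -3.25963056]), 'joint_velocities': array([ 0.02720881,  0.0178217 ,  0.01086408,  0.05309685,  0.01620231,
        0.01695324, -0.09636652]), 'effort': array([-9.12728847e-04, -4.91280699e+01, -4.04431326e-01, -3.12529743e+01,
       -6.41001854e-02,  4.35573875e-02,  1.97236700e-04]), 'tool_pos': array([0.24325289, 0.60220446, 0.24048403]), 'tool_rot': array([-176.42751304,   89.89150311, -108.41589087]), 'force': array([-0.4550731 ,  1.13773437, -0.45615031]), 'wrist_torque': array([ 0.04874491,  0.04392332, -0.05335672]), 'grip
[... 1746 characters left out ...]
_grip 0.62 [297. 196.] 250 [0.486 0.005 0.085] [ 0.461 -0.014  0.029] [0.499 0.026 0.135]
scene pliers 0.56 [300. 307.] 417 [0.709 0.247 0.01 ] [ 0.658  0.209 -0.002] [0.781 0.257 0.014]
scene screwdriver 0.81 [437. 315.] 434 [0.515 0.514 0.022] [ 0.463  0.5   -0.   ] [0.635 0.526 0.028]
scene solder_spool 0.73 [174. 218.] 337 [ 0.74  -0.24   0.036] [ 0.711 -0.271  0.001] [ 0.762 -0.223  0.042]
scene flux_jar 0.79 [166. 189.] 308 [ 0.698 -0.343  0.04 ] [ 0.675 -0.377  0.003] [ 0.715 -0.332  0.062]
scene flux_jar 0.73 [303. 308.] 393 [0.709 0.247 0.01 ] [ 0.66   0.208 -0.001] [0.781 0.257 0.014]
scene flux_jar 0.47 [296. 193.] 218 [0.486 0.005 0.086] [ 0.467 -0.01   0.044] [0.499 0.026 0.135]
```

```bash
python3 - <<'E'
from h import *
T=np.load("top0.npz");S=np.load("scene0.npz")
a=cv2.resize(T["p"][110:310,180:500],(800,500),interpolation=cv2.INTER_CUBIC); save("topc.png",a)
a=cv2.resize(S["p"][140:300,180:420],(800,533),interpolation=cv2.INTER_CUBIC); save("scenec.png",a)
def rect(q): 
    (c,s,ang)=cv2.minAreaRect((q[:,:2]*1000).astype(np.float32)); return np.round(c,1),np.round(s,1),round(ang,1)
for n,Z in(("top",T),("scene",S)):
    P=Z["P"].reshape(-1,3);x,y,z=P.T
    # bar top + heatsink + grip + box
    f=(x>.55)&(x<.7)&(abs(y-.03)<.07)
    print(n,"heatsink",rect(P[f&(z>.100)&(z<.13)]),f[f&(z>.1)].size, np.percentile(z[f&(z>.1)],[50,95]))
    g=(x>.43)&(x<.53)&(abs(y)<.07)&(z>.095)
    print("grip",rect(P[g]),g.sum(),np.percentile(z[g],[5,50,97]),rect(P[g&(z>.128)]) if (g&(z>.128)).sum()>3 else "")
    b=(x>.38)&(x<.63)&(y>.19)&(y<.42)&(z>.045)&(z<.07)
    print("box",rect(P[b]),b.sum())
    b=(x>.42)&(x<.74)&(abs(y-.02)<.12)&(z>.022)&(z<.036)
    print("base",rect(P[b]),b.sum())
    b=(x>.42)&(x<.74)&(abs(y-.02)<.07)&(z>.074)&(z<.086)
    print("bartop",rect(P[b]),b.sum())
E
```

```text
top heatsink (array([613.1,  28.7]), array([26.1, 16. ]), 17.0) 45 [0.11612353 0.12044784]
grip (array([485.3,  -1.9]), array([26.5,  9.9]), 14.9) 36 [0.10486543 0.13365575 0.13999039] (array([485.3,  -1.9]), array([26.4,  9.9]), 14.0)
box (array([502.1, 302.6]), array([181. , 150.7]), 15.1) 344
base (array([577.1,  22.8]), array([261.5, 140.4]), 15.0) 1412
bartop (array([579. ,  12.6]), array([233. ,  93.7]), 19.0) 1065
scene heatsink (array([613.2,  30.4]), array([27.7, 17.1]), 19.8) 76 [0.11265068 0.11664815]
grip (array([4.854e+02, 2.000e-01]), array([30.2, 10.3]), 14.2) 90 [0.09680515 0.11726313 0.13483656] (array([484. ,  -1.5]), array([25. ,  9.5]), 23.5)
box (array([501.7, 303.5]), array([184.7, 150.3]), 15.1) 734
base (array([577.6,  24.2]), array([263.7, 141.8]), 15.4) 1556
bartop (array([578.2,  15.3]), array([240.8,  91.5]), 17.9) 1264
```

View pics/topc.png

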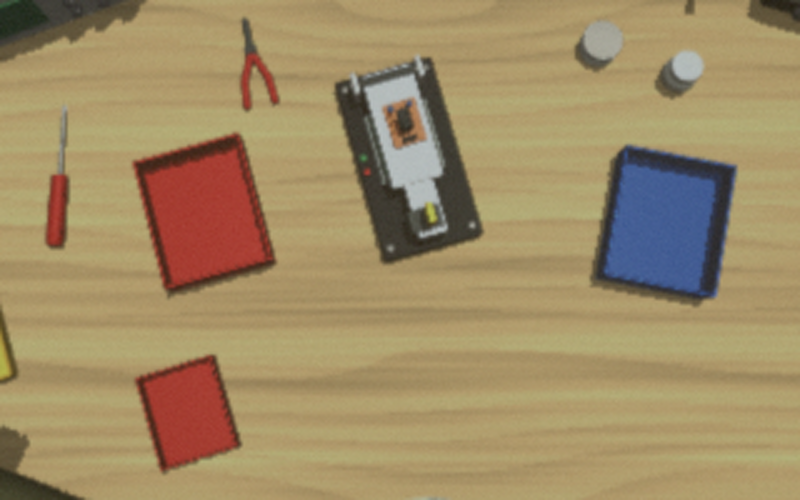

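View pics/scenec.png

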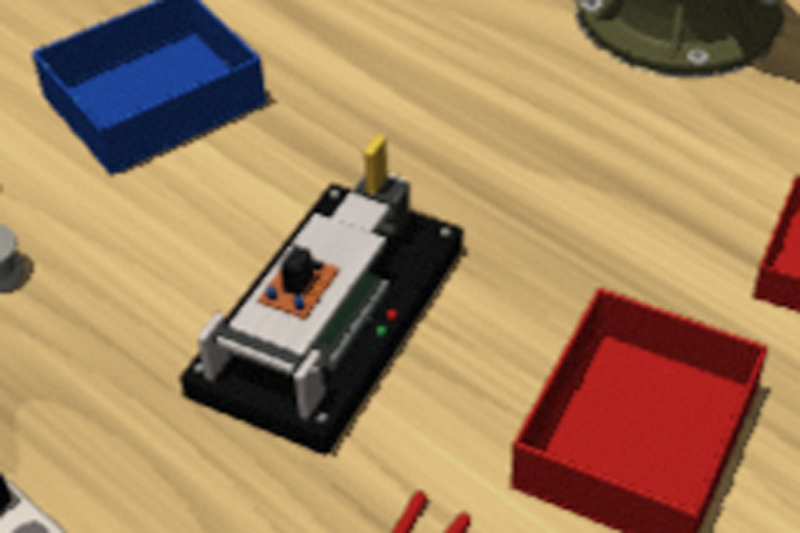

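```bash
cat >> h.py <<'E'
def delta(target,jaw):
    o=monitor.get_obs(); A=R.from_euler('xyz',o["tool_rot"],degrees=True).as_matrix()
    d=A.T@(np.array(target)-o["tool_pos"])
    j=A.T@np.array([np.cos(np.radians(jaw)),np.sin(np.radians(jaw)),0])
    t=np.degrees(np.arctan2(-j[1],j[2]));  t=(t+90)%180-90   # Rx(t) z = (0,-sin,cos)
    print("t",o["time_s"],"delta",np.round(d,4),"turn",round(t,2),"axes\n",np.round(A,3),"w",o["grip_width"],"F",np.round(o["force"],2),"pos",np.round(o["tool_pos"],4),"q",np.round(o["qpos"],1))
E
python3 - <<'E'
from h import *
T=np.load("top0.npz");p=T["p"].astype(int);P=T["P"]
k=(p[...,0]>p[...,2]+50)&(abs(P[...,2]-.084)<.01)&(abs(P[...,0]-.613)<.06)&(abs(P[...,1]-.029)<.05)
print(cv2.minAreaRect((P[k][:,:2]*1000).astype(np.float32)),k.sum())
delta([.613,.029,.24],107)
E
```

```text
((614.9302978515625, 29.107418060302734), (58.84622573852539, 43.25022506713867), 16.116519927978516) 125
t 1.1 delta [ 0.0016 -0.5575 -0.3936] turn -38.99 axes
 [[ 0.    -0.927  0.374]
 [ 0.     0.374  0.927]
 [-1.    -0.     0.   ]] w 0.08701434226089563 F [0.74 0.28 0.41] pos [0.2435 0.6027 0.2416] q [-67.2  18.4  -4.   83.1   1.3  78.5  -3.3]
```

>>> step_arm:
  deltas:
    - [1, 0, -0.5575, -0.3936, -39]
    - [1, 0, -0.5575, -0.3936, -39]
    - [1, 0, -0.5575, -0.3936, -39]
    - [1, 0, -0.5575, -0.3936, -39]
    - [1, 0, -0.5575, -0.3936, -39]
    - [1, 0, -0.5575, -0.3936, -39]
    - [1, 0, -0.5575, -0.3936, -39]
    - [1, 0, -0.5575, -0.3936, -39]
    - [1, 0, -0.5575, -0.3936, -39]
    - [1, 0, -0.5575, -0.3936, -39]
    - [1, 0, -0.5575, -0.3936, -39]
    - [1, 0, -0.5575, -0.3936, -39]
  newtons: 20

```text
time_s: 2.6
tool_pos: [0.6145, 0.0218, 0.2414]
tool_rot: [174.9, 89.8, -78.7]
force: [-0.7, 0.5, -0.5]
grip_width: 0.0868
```

```bash
python3 - <<'E'
from h import *
delta([.613,.029,.24],107)
m,p,d=cam("wrist"); save("w1.png",p); P=cloud(m,d)
for t in("reject_grip","latch_grip"):
    for r in regions_of("wrist",t)[:2]:
        q=P[r["pixels"]&(d>0)]; print(t,round(r["p"],2),np.round(r["pixel"]),r["pixels"].sum())
        for lo in(.078,.1,.105,.125):
            k=q[q[:,2]>lo]
            if len(k)>5: print(lo,cv2.minAreaRect((k[:,:2]*1000).astype(np.float32)),np.percentile(k[:,2],[5,50,95]))
E
```

```text
t 2.6 delta [ 0.0014 -0.0006  0.0073] turn -0.56 axes
 [[ 0.001 -0.959 -0.283]
 [-0.004 -0.283  0.959]
 [-1.     0.    -0.004]] w 0.08677159740759088 F [-0.7   0.51 -0.54] pos [0.6145 0.0218 0.2414] q [-21.4  14.3  20.2  89.3  -4.8  77.3 105.7]
reject_grip 0.81 [331. 182.] 3096
0.078 ((613.1358032226562, 29.221324920654297), (62.32616424560547, 46.79021072387695), 15.474589347839355) [0.08245454 0.08409903 0.11611128]
0.1 ((612.291015625, 28.847991943359375), (26.53968620300293, 16.13202667236328), 16.46141815185547) [0.1063481  0.11550221 0.11669904]
0.105 ((612.2875366210938, 28.853309631347656), (26.536252975463867, 16.13042449951172), 16.42950439453125) [0.11021944 0.11552383 0.11670986]
latch_grip 0.71 [346.  28.] 2272
0.078 ((482.7228088378906, 2.945789337158203), (31.74826431274414, 42.4439582824707), 13.893476486206055) [0.08328624 0.0850176  0.13480029]
0.1 ((485.8851318359375, -1.3482732772827148), (23.53998565673828, 9.99717903137207), 15.08109188079834) [0.10937188 0.13394703 0.13540971]
0.105 ((485.8909912109375, -1.3536124229431152), (23.534610748291016, 9.998143196105957), 15.00084400177002) [0.11382114 0.13397729 0.1354178 ]
0.125 ((486.38616943359375, -1.1763925552368164), (22.462032318115234, 10.01056957244873), 15.574172973632812) [0.13123813 0.13414598 0.13544328]
```

View pics/w1.png

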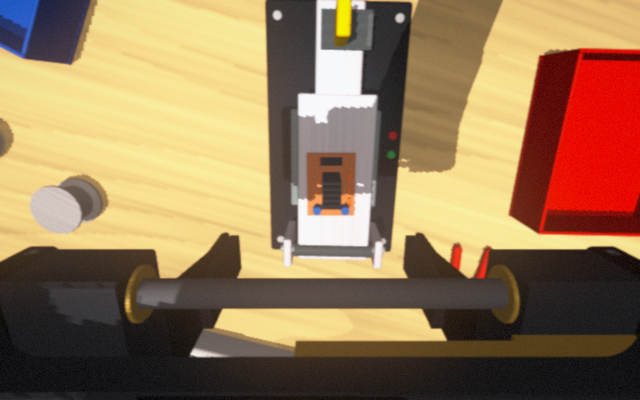

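```bash
python3 - <<'E'
from h import *
delta([.6125,.0288,.106],106.0)
E
```

```text
t 2.75 delta [ 0.1353  0.0005 -0.0016] turn 1.07 axes
 [[-0.001 -0.956 -0.294]
 [ 0.001 -0.294  0.956]
 [-1.     0.     0.001]] w 0.08672804277808223 F [ 0.94  0.55 -0.01] pos [0.6126 0.0303 0.2413] q [-21.7  14.2  19.7  89.4  -4.9  77.3 105.6]
```

>>> step_arm:
  deltas:
    - [1, 0.05, 0, -0.0015, 1]
    - [1, 0.1, 0, -0.0015, 1]
    - [1, 0.12, 0, -0.0015, 1]
    - [1, 0.134, 0, -0.0015, 1]
    - [1, 0.134, 0, -0.0015, 1]
    - [-1, 0.134, 0, -0.0015, 1]
    - [-1, 0.134, 0, -0.0015, 1]
    - [-1, 0.134, 0, -0.0015, 1]
    - [-1, 0.134, 0, -0.0015, 1]
    - [-1, 0.134, 0, -0.0015, 1]
  newtons: 20

```text
time_s: 4.0
tool_pos: [0.6135, 0.0275, 0.1077]
tool_rot: [-70.2, 90.0, 35.8]
force: [0.1, 0.3, 0.4]
grip_width: 0.0451
```

```bash
python3 - <<'E'
from h import *
delta([.6125,.0288,.106],106.0)
E
```

```text
t 4.0 delta [0.0017 0.0006 0.0015] turn 0.01 axes
 [[ 0.    -0.961 -0.276]
 [ 0.    -0.276  0.961]
 [-1.    -0.     0.   ]] w 0.04506767641448715 F [0.09 0.3  0.4 ] pos [0.6135 0.0275 0.1077] q [-20.8  20.1  19.1  98.1  -7.2  63.  106.5]
```

>>> step_arm:
  deltas:
    - [-1, 0, 0, 0, 0]
    - [-1, 0, 0, 0, 0]
    - [-1, 0, 0, 0, 0]
    - [-1, 0, 0, 0, 0]
    - [-1, 0, 0, 0, 0]

```text
time_s: 4.62
tool_pos: [0.6134, 0.0277, 0.1075]
tool_rot: [-24.8, 90.0, 81.3]
force: [-0.6, 0.7, 0.1]
grip_width: 0.0159
```

```bash
python3 - <<'E'
from h import *
delta([.502,.303,.18],105.5)
E
```

```text
t 4.625 delta [-0.0724  0.0311  0.2954] turn 0.51 axes
 [[ 0.    -0.961 -0.276]
 [ 0.    -0.276  0.961]
 [-1.    -0.     0.   ]] w 0.015890022253547215 F [-0.57  0.69  0.05] pos [0.6134 0.0277 0.1075] q [-20.8  20.1  19.1  98.1  -7.2  63.  106.5]
```

>>> step_arm:
  deltas:
    - [-1, -0.03, 0, 0, 0]
    - [-1, -0.072, 0, 0, 0]
    - [-1, -0.072, 0.005, 0.04, 0]
    - [-1, -0.072, 0.01, 0.09, 0]
    - [-1, -0.072, 0.016, 0.14, 0]
    - [-1, -0.072, 0.022, 0.19, 0]
    - [-1, -0.072, 0.028, 0.24, 0]
    - [-1, -0.072, 0.031, 0.28, 0]
    - [-1, -0.072, 0.031, 0.295, 0]
    - [-1, -0.072, 0.031, 0.295, 0]

```text
time_s: 5.88
tool_pos: [0.5022, 0.3027, 0.1793]
tool_rot: [163.1, 90.0, -90.8]
force: [0.6, 0.6, -0.9]
grip_width: 0.0159
```

```bash
python3 - <<'E'
from h import *
delta([.502,.303,.042],105.5)
E
```

```text
t 5.875 delta [1.373e-01 1.000e-04 4.000e-04] turn 0.59 axes
 [[-0.    -0.961 -0.277]
 [-0.001 -0.277  0.961]
 [-1.     0.    -0.001]] w 0.015865455692706573 F [ 0.61  0.64 -0.9 ] pos [0.5022 0.3027 0.1793] q [-41.9  12.8   9.5  97.6  -2.2  69.8  74.2]
```

>>> step_arm:
  deltas:
    - [-1, 0.05, 0, 0, 0]
    - [-1, 0.1, 0, 0, 0]
    - [-1, 0.125, 0, 0, 0]
    - [-1, 0.137, 0, 0, 0]
    - [-1, 0.137, 0, 0, 0]
    - [-1, 0.137, 0, 0, 0]
    - [1, 0.137, 0, 0, 0]
    - [1, 0.137, 0, 0, 0]
    - [1, 0.137, 0, 0, 0]
    - [1, 0.137, 0, 0, 0]
    - [1, 0.137, 0, 0, 0]
    - [1, 0.137, 0, 0, 0]

```text
time_s: 7.38
tool_pos: [0.5022, 0.3026, 0.0425]
tool_rot: [61.8, 90.0, 167.8]
force: [-0.5, -0.3, 0.2]
grip_width: 0.068
```

>>> step_arm:
  deltas:
    - [1, -0.05, 0, 0, 0]
    - [1, -0.1, 0, 0, 0]
    - [1, -0.16, 0, 0, 0]
    - [1, -0.18, 0, 0, 0]
    - [1, -0.18, 0, 0, 0]

```text
time_s: 8.0
tool_pos: [0.5032, 0.3031, 0.2246]
tool_rot: [-69.3, 89.8, 36.7]
force: [-0.2, -0.1, 0.3]
grip_width: 0.0866
```

```bash
python3 - <<'E'
from h import *
m,p,d=cam("wrist"); save("w2.png",p); P=cloud(m,d)
for r in regions_of("wrist","reject_grip")[:2]:
    q=P[r["pixels"]&(d>0)]; print(round(r["p"],2),np.round(r["pixel"]),np.median(q,0),q.max(0))
delta([.4854,-.0016,.222],105)
E
```

```text
0.79 [324. 168.] [0.4992929  0.30184472 0.00815797] [0.53593057 0.33189815 0.04189911]
t 8.1 delta [-0.0004  0.0995 -0.2875] turn 1.01 axes
 [[-0.001 -0.961 -0.276]
 [-0.001 -0.276  0.961]
 [-1.     0.002 -0.001]] w 0.08676227684945932 F [ 0.34  1.14 -0.05] pos [0.5017 0.3022 0.2213] q [-42.2  11.2   9.7  94.6  -1.9  74.5  73.9]
```

View pics/w2.png

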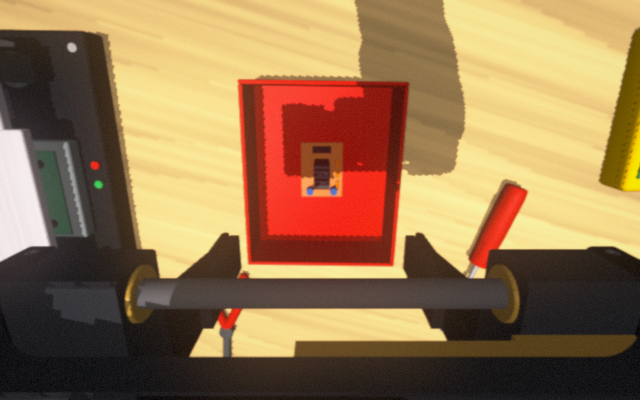

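>>> step_arm:
  deltas:
    - [1, 0, 0.02, -0.05, 1]
    - [1, 0, 0.04, -0.1, 1]
    - [1, 0, 0.06, -0.155, 1]
    - [1, 0, 0.075, -0.21, 1]
    - [1, 0, 0.09, -0.26, 1]
    - [1, 0, 0.0995, -0.2875, 1]
    - [1, 0, 0.0995, -0.2875, 1]
    - [1, 0, 0.0995, -0.2875, 1]

```text
time_s: 9.1
tool_pos: [0.4853, 0.0001, 0.2214]
tool_rot: [68.9, 89.9, 174.0]
force: [-0.3, 0.5, -0.2]
grip_width: 0.0872
```

```bash
python3 - <<'E'
from h import *
m,p,d=cam("wrist"); save("w3.png",p); P=cloud(m,d)
q=P.reshape(-1,3);q=q[(abs(q[:,0]-.485)<.04)&(abs(q[:,1])<.04)]
for lo,hi in((.1,.14),(.128,.14)):
    k=q[(q[:,2]>lo)&(q[:,2]<hi)]
    if len(k)>5: print(len(k),cv2.minAreaRect((k[:,:2]*1000).astype(np.float32)),np.percentile(k[:,2],[5,50,95]))
delta([.4856,-.0015,.116],105)
E
```

```text
603 ((484.2688903808594, -2.142319679260254), (26.246723175048828, 9.903663635253906), 14.331818580627441) [0.10739902 0.13389763 0.13528845]
486 ((484.2949523925781, -2.0829105377197266), (26.185375213623047, 9.640756607055664), 14.78592586517334) [0.13208835 0.13412575 0.13534736]
t 9.15 delta [ 0.1056  0.0003 -0.002 ] turn 0.14 axes
 [[-0.002 -0.965 -0.261]
 [ 0.    -0.261  0.965]
 [-1.     0.002  0.001]] w 0.08685459678442874 F [ 0.47  0.39 -0.32] pos [0.4855 0.0005 0.2216] q [-26.5  -1.7  23.  108.1   0.7  73.6 101.5]
```

View pics/w3.png

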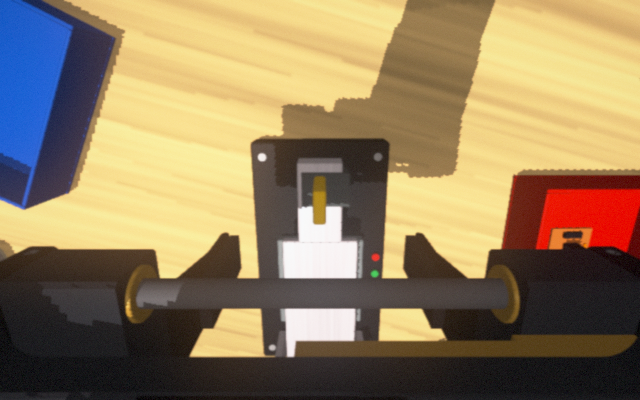

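>>> step_arm:
  deltas:
    - [1, 0.04, 0.0018, -0.0022, 0]
    - [1, 0.08, 0.0018, -0.0022, 0]
    - [1, 0.1055, 0.0018, -0.0022, 0]
    - [1, 0.1055, 0.0018, -0.0022, 0]
    - [-1, 0.1055, 0.0018, -0.0022, 0]
    - [-1, 0.1055, 0.0018, -0.0022, 0]
    - [-1, 0.1055, 0.0018, -0.0022, 0]
    - [-1, 0.1055, 0.0018, -0.0022, 0]
    - [-1, 0.1055, 0.0018, -0.0022, 0]
    - [-1, 0.1055, 0.0018, -0.0022, 0]
    - [-1, 0.1055, 0.0018, -0.0022, 0]
    - [-1, 0.1055, 0.0018, -0.0022, 0]
  newtons: 40

```text
time_s: 10.65
tool_pos: [0.4848, -0.0038, 0.1171]
tool_rot: [-56.0, 90.0, 49.0]
force: [-0.4, 0.3, -0.7]
grip_width: 0.0147
```

>>> step_arm:
  deltas:
    - [-1, 0, 0, 0, 0]
    - [-1, 0, 0, 0, 0]
    - [-1, 0, 0, 0, 0]
    - [-1, 0, 0, 0, 0]
    - [-1, 0, 0, 0, 0]

```text
time_s: 11.28
tool_pos: [0.4844, -0.0024, 0.117]
tool_rot: [8.9, 89.9, 114.0]
force: [-2.3, 5.2, 1.2]
grip_width: 0.0097
```

```bash
python3 - <<'E'
from h import *
delta([.4843,-.0021,.116],105)
E
```

```text
t 11.275 delta [0.001  0.     0.0004] turn 0.06 axes
 [[-0.001 -0.966 -0.26 ]
 [ 0.002 -0.26   0.966]
 [-1.     0.     0.002]] w 0.00974755383887046 F [-2.31  5.25  1.18] pos [ 0.4844 -0.0024  0.117 ] q [-25.6   4.   23.8 115.5  -2.   60.9 104.1]
```

>>> step_arm:
  deltas:
    - [-1, 0, 0, 0.004, 0]
    - [-1, 0, 0, 0.008, 0]
    - [-1, 0, 0, 0.012, 0]
    - [-1, 0, 0, 0.015, 0]
    - [-1, 0, 0, 0.015, 0]
    - [-1, 0, 0, 0.015, 0]

```text
time_s: 12.02
tool_pos: [0.4815, 0.0081, 0.1171]
tool_rot: [-171.0, 89.8, -66.1]
force: [2.0, -5.7, -0.7]
grip_width: 0.0097
```

```bash
python3 - <<'E'
from h import *
delta([.4844,-.0024,.117],105)
E
```

```text
t 12.025 delta [ 0.0001 -0.0001 -0.0109] turn -0.07 axes
 [[ 0.001 -0.966 -0.258]
 [-0.003 -0.258  0.966]
 [-1.    -0.001 -0.004]] w 0.009746083840123255 F [ 2.02 -5.71 -0.71] pos [0.4815 0.0081 0.1171] q [-26.6   3.5  23.1 115.9  -1.4  60.8 102.1]
```

>>> step_arm:
  deltas:
    - [-1, 0, 0, 0.002, 0]
    - [-1, 0, 0, 0.0045, 0]
    - [-1, 0, 0, 0.0045, 0]
    - [-1, 0, 0, 0.0045, 0]

```text
time_s: 12.52
tool_pos: [0.4804, 0.012, 0.1171]
tool_rot: [-171.1, 89.8, -66.2]
force: [2.3, -7.0, -2.6]
grip_width: 0.0099
```

```bash
python3 - <<'E'
from h import *
delta([.4844,-.0024,.117],105)
for t in np.arange(.05,.46,.05): print(round(t,2),"rise",np.round(.2*np.sin(t)+.02*(1-np.cos(t)),4),"fwd",np.round(.2-(.2*np.cos(t)-.039*np.sin(t)),4),"up",np.round(.2*np.sin(t)+.039*np.cos(t)-.039,4))
E
```

```text
t 12.525 delta [ 0.0001 -0.0001 -0.015 ] turn -0.09 axes
 [[ 0.002 -0.966 -0.257]
 [-0.004 -0.257  0.966]
 [-1.    -0.001 -0.004]] w 0.009854268084011962 F [ 2.31 -6.98 -2.58] pos [0.4804 0.012  0.1171] q [-26.9   3.4  22.9 116.   -1.3  60.8 101.5]
0.05 rise 0.01 fwd 0.0022 up 0.0099
0.1 rise 0.0201 fwd 0.0049 up 0.0198
0.15 rise 0.0301 fwd 0.0081 up 0.0294
0.2 rise 0.0401 fwd 0.0117 up 0.039
0.25 rise 0.0501 fwd 0.0159 up 0.0483
0.3 rise 0.06 fwd 0.0205 up 0.0574
0.35 rise 0.0698 fwd 0.0255 up 0.0662
0.4 rise 0.0795 fwd 0.031 up 0.0748
0.45 rise 0.089 fwd 0.0369 up 0.0831
```

>>> step_arm:
  deltas:
    - [-1, -0.005, -0.001, 0, 0]
    - [-1, -0.01, -0.0022, 0, 0]
    - [-1, -0.0148, -0.0035, 0, 0]
    - [-1, -0.0198, -0.005, 0, 0]
    - [-1, -0.0246, -0.0065, 0, 0]
    - [-1, -0.0294, -0.008, 0, 0]
    - [-1, -0.039, -0.0117, 0, 0]
    - [-1, -0.039, -0.0117, 0, 0]
    - [-1, -0.039, -0.0117, 0, 0]

```text
time_s: 13.65
tool_pos: [0.49, 0.0145, 0.1549]
tool_rot: [138.5, 89.7, -116.6]
force: [0.7, -6.5, -3.5]
grip_width: 0.0098
```

```bash
python3 - <<'E'
from h import *
delta([.4844,-.0024,.117],105)
m,p,d=cam("scene"); save("s2.png",cv2.resize(p[140:300,180:420],(800,533),interpolation=cv2.INTER_CUBIC))
E
```

```text
t 13.65 delta [ 0.038   0.0096 -0.0147] turn -0.11 axes
 [[-0.003 -0.966 -0.257]
 [-0.005 -0.257  0.966]
 [-1.     0.004 -0.004]] w 0.009764431076790843 F [ 0.7  -6.53 -3.49] pos [0.49   0.0145 0.1549] q [-27.2   2.3  22.8 112.3  -0.7  65.7 100.8]
```

View pics/s2.png

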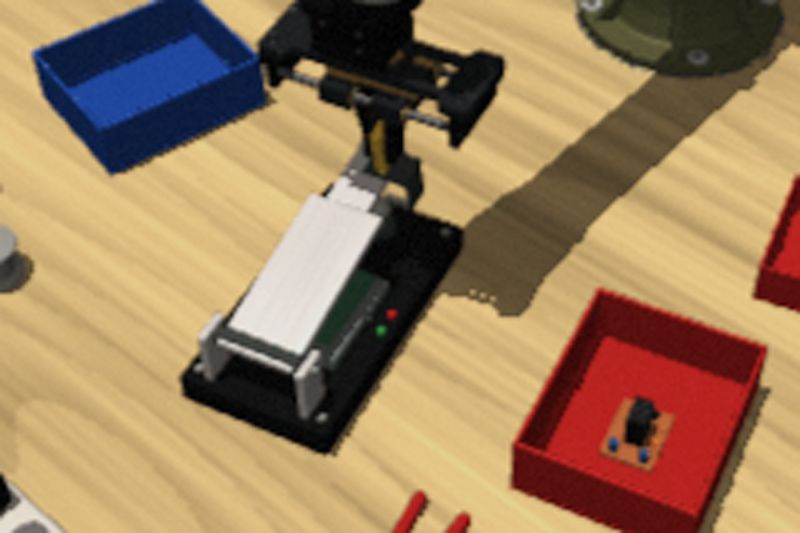

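>>> step_arm:
  deltas:
    - [-1, -0.0093, -0.0042, 0, 0]
    - [-1, -0.0184, -0.0088, 0, 0]
    - [-1, -0.0272, -0.0138, 0, 0]
    - [-1, -0.0358, -0.0193, 0, 0]
    - [-1, -0.042, -0.023, 0, 0]
    - [-1, -0.042, -0.023, 0, 0]
    - [-1, -0.042, -0.023, 0, 0]
    - [-1, -0.042, -0.023, 0, 0]
    - [-1, -0.042, -0.023, 0, 0]
    - [-1, -0.042, -0.023, 0, 0]

```text
time_s: 14.95
tool_pos: [0.5114, 0.0199, 0.1966]
tool_rot: [125.0, 89.6, -130.1]
force: [-1.5, -9.3, -3.8]
grip_width: 0.0098
```

```bash
python3 - <<'E'
from h import *
delta([.4844,-.0024,.117],105)
m,p,d=cam("scene"); save("s3.png",cv2.resize(p[140:300,180:420],(800,533),interpolation=cv2.INTER_CUBIC))
P=cloud(m,d); O=np.array([.5723,.0217,0]);c,s=np.cos(np.radians(15)),np.sin(np.radians(15))
q=(P-O).reshape(-1,3)@np.array([[c,-s,0],[s,c,0],[0,0,1]])
k=q[(q[:,0]>-.03)&(q[:,0]<.08)&(abs(q[:,1])<.025)&(q[:,2]>.07)&(q[:,2]<.16)]
f=np.polyfit(k[:,0],k[:,2],1);t=np.arctan(-f[0]);print(len(k),"theta",t,"socket rise",.2*np.sin(t)+.02*(1-np.cos(t)))
E
```

```text
t 14.95 delta [ 0.0798  0.0313 -0.0143] turn -0.15 axes
 [[-0.005 -0.967 -0.256]
 [-0.006 -0.256  0.967]
 [-1.     0.006 -0.004]] w 0.009771832524407331 F [-1.45 -9.25 -3.82] pos [0.5114 0.0199 0.1966] q [-27.4   3.1  22.8 106.6  -0.9  70.9 100.6]
713 theta 0.41988965881693785 socket rise 0.08326926130222628
```

View pics/s3.png

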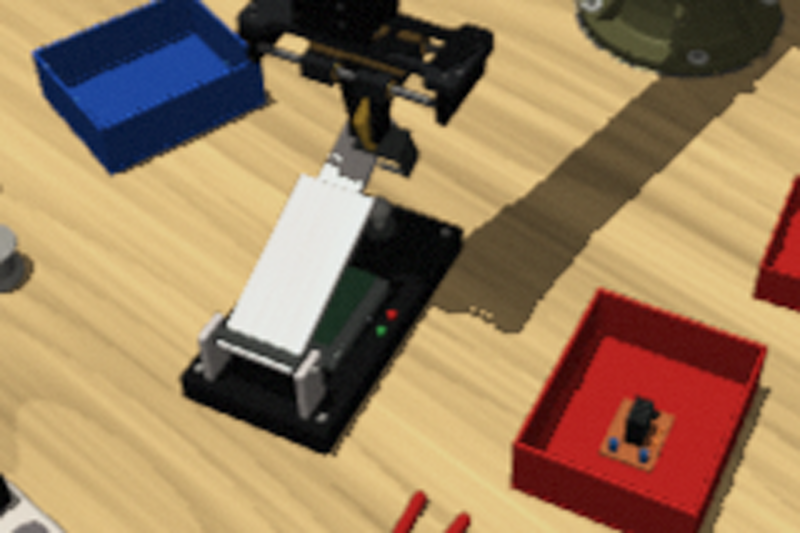

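The bar is held up with the ball exposed near (380,220), and the reject lies in the large red box at (640,430). The measured rise is 83 mm, so I'm handing the job in.

```bash
python3 -c "
from h import *
print(env.sign_off())"
```

```text
the job is handed in; nothing more can be done
None
```

I put the reject in the large red box, pulled the latch clear, and lifted the press bar's front end. I handed the job in at about 15 s with the gripper still holding the bar up by the latch grip. The sign-off gives no verdict, so the numbers below are my own measurements.

- **Reject:** I chose the red box that measured 181 x 151 mm, not the smaller look-alike. The board lies flat near its centre, and it was still there in the final picture.
- **Latch:** the grip moved about 15 mm to the left, against a pull of roughly 7 N, before I lifted.
- **Bar:** the last scene picture gives a tilt of about 0.42 rad, which puts the front end about 83 mm above its closed position. The 40 N grip was holding at a 9.8 mm opening, and no loose thing appeared to touch the bar.
- **Other things:** I did not knowingly touch the tools or jars, but I did not measure their positions again at the end.

No check failed. One number differed from plan: the first latch pull moved 4 mm less than commanded because the arm gave a little, so I added a second small pull.

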